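Run the wafer carousel at speed and stop it at the unloading post

ROBOT

A 6-joint arm with a two-finger parallel gripper is mounted at the origin on the work surface. World frame = base frame: x ahead of the robot, y to its left, z up, the work surface at z = 0. Lengths are in m, angles in rad, forces in N, time in s.
With the tool pointing down it reaches from about 0.225 to 0.875 m from the base axis. Payload 3.4 kg.
Tool frame: the origin (TCP) lies where the fingers leave the gripper's body, on its centre line; the fingertips stand 73 mm ahead of it and the grasp point (between the pads) lies 54 mm ahead of it (manip.pinch_z is the distance from the TCP to the grasp point, in m); z points along the fingers, y is the line along which they close (so a half turn about z gives the same grasp; the last joint's range is limited). The gripper opens to 85 mm and grips with 20 to 120 N. Pads are 22 mm wide; open, the fingers measure 114 mm over their backs; the gripper's body (76 mm by 85 mm) begins 54 mm behind the grasp point. The pads swing forward as they close: fully open they stand 13 mm farther back than shut.
Start: joints at [1.103, 0.276, 1.505, -0, 1.361, -0.121], TCP at [0.195, 0.541, 0.304] pointing down, gripper open.
Joint ranges: [-2.89, 2.89], [-0.75, 2.08], [0.22, 2.7], [-1.18, 4.32], [0.11, 2.71], [-2.7, 2.7]. Speed limits (rad/s): [2.57, 2.57, 3.14, 3.14, 3.14, 3.14].

INTERFACE

Orientations are given as a unit quaternion [w, x, y, z].
In Python, from rig import readout, imaging, manip gives the robot as it stands. The module is installed in compiled form; this text tells all that it offers.
- The arm moves only by the tool servo_tool, never from a script. Its argument "moves" is a list of rows, each an object with "dp": the shift along the tool's x, y, z in units of 0.2 m (1.0 is 0.2 m), a list of three; "delta_rot": the turn, a rotation vector about the tool's x, y, z in units of 0.1 rad (1.0 is 0.1 rad), a list of three; "fingers": the opening, from 0 (shut) to 1 (fully open). In form: [{"dp": [dx, dy, dz], "delta_rot": [wx, wy, wz], "fingers": fingers}, ...]. A call has 1 to 5 rows; each row shifts and turns the commanded pose from where the row before left it, along the tool's axes as they then stand; what a row does not reach is not made up. A row lasts 1/10 s, in which the tool goes at most 50 mm and 8.59 degrees, less where a joint would pass 70% of its speed; a pose out of reach is approached as far as the arm can. A call with a number of a shift or a turn outside -1 to 1 is refused whole. A call with a gripper value outside its range is refused whole. The fingers move at their own pace and stop on an object; "force" is the grip in N (left out, the last holds). Time passes only in rows, so rows that do not move let the fingers close. It gives the time, the measured TCP pose, the force, the opening and the grip force at its end, in the units of the state.
- readout.get_state(): the state, without advancing time (a new reading comes with each control period).
- imaging.get_image(name): name is "side" or "top" or "wrist"; returns (picture, depth): 420x560x3 uint8, red, green, blue; 420x560 float32, m along the optical axis (not along the pixel's ray), 0 where there is no reading.
- imaging.calibration(name): a dict with "intrinsics" (3x3 intrinsics, pixels), "R" (3x3) and "t" (3): a world point X has camera coordinates R X + t; the wrist camera has in their place "hand_eye" (4x4, takes a point from camera to tool coordinates, whose origin is the TCP and whose axes are the flange's). Camera axes: x right, y down, z forward; pixel columns grow to the right and rows downward; lengths in m; the calibration is good to about 2 mm. The wrist camera is an equidistant fisheye: a pixel r from the principal point sees the ray r / f radians off the axis. A picture is of the moment at which its call begins: read the wrist's pose just before it. calibration takes no time and is no camera call.
- manip.sign_off(): hands the job in; it is judged then, once.
The state is a dict: "clock": time; "qpos": joint angles; "qd": joint speeds; "effort": joint torques, N m; "position": TCP position; "ee_rot": TCP orientation; "contact_force": force on the tool from outside, world axes, zero at the start; "moment": the same for the moment, N m; "width": finger opening in m; "gripper_force": force on a finger pad.
Only numpy, scipy, OpenCV 4.12 (cv2) and the standard library are available. Lean on these libraries where they do the work, as an engineer would, in place of code of your own. Each camera call takes 0.05 s, during which the arm holds its last target. There are 200 camera calls.

TASK

Turn the wafer carousel counter-clockwise (seen from above) by its crank handle until the plate itself, not just the crank, makes about 10 turns a minute; keep it between 8.5 and 11.5 for at least six seconds without a break and never above 15. Then bring it to a standstill with the upright tab on the plate's rim facing the slim fixed post on the base (not the boxy drag-shoe housing), and let go of the handle. Touch only the crank, never the plate, and leave everything else on the table where it is.

Things in the scene. Friction and masses are not known exactly. Their poses are not given: they have to be found in the camera images.
- hub (a point): point on the carousel's vertical turning axis, 170 mm above the table (height of the middle of the crank handle); plate and crank both turn about this axis. It is fixed to the machine's round dark steel base (300 mm wide), which is fixed on the table; the point's x axis points from the axis to the mark post
- handle (a point): middle of the crank handle: upright black sleeve, 28 mm diameter, 138 to 202 mm above the table, spinning freely on its pin 60 mm from the turning axis, on a flat steel arm whose top is at 135 mm. It is the highest part of the machine: pinch it from above and keep the hand at one yaw while it goes round. The point turns with the sleeve: use its position only
- carousel (a joint): angle of the plate (rad), grows counter-clockwise seen from above, without end; 10 turns a minute is 1.05 rad/s. It coasts and has no brake, only a drag shoe resting on its rim flange in a grey housing on the base: dry friction in all nominally 0.055 N m, hidden (0.03 to 0.10). Nominal inertia 0.052 kg m2, hidden too (0.7 to 1.35 of that)
- crank (a joint): angle of the crank relative to the plate (rad), counter-clockwise positive, no stops. A fluid coupling is its only link to the plate: torque 0.070 N m per rad/s of this joint's speed. So the plate follows with a time constant of about 0.75 s and the crank must run nominally 0.8 rad/s (0.4 to 1.4) faster than the plate to keep it going. Crank speed in the room = plate speed + this joint's speed
- plate: the turning plate: bright metal disc of 300 mm diameter, top 78 mm above the table, on a thin flange of 364 mm diameter, 4.0 kg, with six round black iron moulds (80 mm diameter, five holding a wafer, one empty) around it. Its origin is on the turning axis at table height; its x axis points to the tab
- tab (a point): the upright dark steel tab at the plate's edge beside the empty mould: 34 mm wide, 8 mm thick, its top 120 mm above the table; this point at its middle 100 mm above the table, 144 mm from the turning axis
- mark (a point): where the tab must stop: a point of the base 144 mm from the turning axis and 100 mm above the table, straight inward of the fixed upright steel mark post (34 mm wide, inner face 189 mm from the axis, top 110 mm above the table, with a small nib pointing at the tab). It does not turn
- cup: white plastic cup, 60 mm wide, 75 mm tall, loose on the table; leave it alone
- can: plain steel can, 52 mm wide, 80 mm tall, loose on the table; leave it alone
- jar: amber glass jar with steel cap, 60 mm wide, 90 mm tall, loose on the table; leave it alone
- ring: brass ring, 60 mm wide, 25 mm tall, loose on the table; leave it alone
- bowl: steel bowl, 110 mm wide, 50 mm tall, loose on the table; leave it alone
- spatula: spatula lying loose on the table; leave it alone

How it is judged:
On the way, in this order (a step that is already met when the one before it is completed fails the run):
1. the plate turns counter-clockwise at about 10 turns a minute (8.5 to 11.5) without a break for 6 s (velocity of joint carousel between 0.89 and 1.204 rad/s), for 6 s.
2. the plate stands still with its tab in front of the mark post (within 22 mm) (horizontal distance between tab and mark below 0.022 m and velocity of joint carousel between -0.06 and 0.06 rad/s), for 0.5 s.
At the end, for the whole second after the job is handed in: the tab is within 22 mm of the mark, measured level, plate and crank stand still (plate under 0.06 rad/s, crank under 0.15 rad/s), and the handle is released (all of step 2 and velocity of joint crank between -0.15 and 0.15 rad/s); the robot touches nothing.
It fails at once if the plate turns faster than 15 turns a minute, either way (velocity of joint carousel above 1.571 rad/s or velocity of joint carousel below -1.571 rad/s).
It fails at once if the robot pushes or brakes the plate itself (contact force between any of the arm, the fingers and plate above 2 N).
It fails at once if a bystander is pushed more than 25 mm away (distance of any of cup, can, bowl, spatula, jar, ring from where it was at the start of the episode above 0.025 m).
It also fails if it takes over 72 s, if anything falls off the work surface, if the arm or the gripper's body presses on something with over 40 N, if the wrist force passes 120 N, or if a joint passes its speed limit or range.

## Working session

There is one attempt and no reset: what is moved stays moved. The work goes in short steps, Python scripts to look and compute and a tool call to move; the robot and the scene stay as the last step left them, time stands still between calls to the robot, and variables do not carry over. Pictures are saved under pics/ and viewed, at most 10 in all, crops included, and the job is handed in when it is done.

Besides the shell and the picture viewer there is one more tool, called after "Emit:" in YAML: its name, and indented under it one key for each argument. servo_tool: Moves the arm, as the interface text tells. Its arguments: {"type":"object","properties":{"moves":{"type":"array"},"force":{"type":"number"}},"required":["moves"]}

```bash
mkdir -p pics; python3 - <<'E'
from rig import readout, imaging, manip
import cv2, numpy as np
s=readout.get_state(); print(s)
for n in ("top","side"):
    im,d=imaging.get_image(n); np.savez(n+"0.npz",im=im,d=d); cv2.imwrite(f"pics/{n}0.png",im[:,:,::-1])
    c=imaging.calibration(n); print(n,c)
print(imaging.calibration("wrist"),manip.pinch_z)
E
```

```text
{'clock': 0.0, 'qpos': array([ 1.10304350e+00,  2.76607681e-01,  1.50614831e+00,  4.00593870e-06,
        1.36066434e+00, -1.20977143e-01]), 'qd': array([-0.00052357, -0.00166486, -0.00038576,  0.00120159,  0.00025147,
       -0.00046532]), 'effort': array([ 1.14549031e-03, -4.16777551e+01, -2.45807683e+01, -3.47126888e-04,
        1.11277570e-02, -2.25078367e-06]), 'position': array([0.1952379 , 0.54042414, 0.30302629]), 'ee_rot': array([-2.67007210e-04,  1.72520719e-01,  9.85005465e-01, -8.73959453e-04]), 'contact_force': array([-0.02671879, -0.00218724,  0.03393893]), 'moment': array([-0.01562753, -0.05508635,  0.0404694 ]), 'gripper_force': 0.0, 'width': 0.0854569952393141}
top {'intrinsics': array([[533.06452263,   0.        , 288.92718179],
       [  0.        , 533.06452263, 201.5952829 ],
       [  0.        ,   0.        ,   1.        ]]), 'R': array([[-0.01354092, -0.99989308,  0.00551993],
       [-0.9759618 ,  0.01201551, -0.2176102 ],
       [ 0.21752061, -0.00833388, -0.97602015]]), 't': array([-0.02770838,  0.57709622,  1.60632444])}
side {'intrinsics': array([[479.553
[... 171 characters left out ...]
138766,  0.00613281],
       [-0.37006306,  0.66553461, -0.64816434],
       [ 0.30793672, -0.57037671, -0.76147579]]), 't': array([0.50074947, 0.28085511, 1.13685075])}
{'intrinsics': array([[325.1922621 ,   0.        , 277.04413536],
       [  0.        , 325.1922621 , 209.03591173],
       [  0.        ,   0.        ,   1.        ]]), 'hand_eye': array([[-8.85820747e-04, -9.47779283e-01, -3.18925768e-01,
         8.18724624e-02],
       [ 9.99999608e-01, -8.42009270e-04, -2.75241028e-04,
        -1.88012369e-04],
       [-7.67070839e-06, -3.18925886e-01,  9.47779657e-01,
        -6.96092809e-02],
       [ 0.00000000e+00,  0.00000000e+00,  0.00000000e+00,
         1.00000000e+00]])} 0.0539
```

View pics/top0.png

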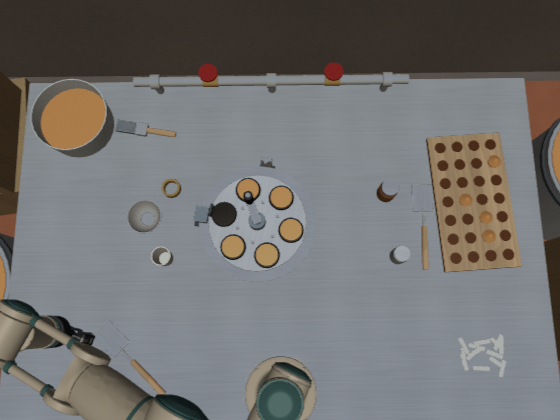

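View pics/side0.png

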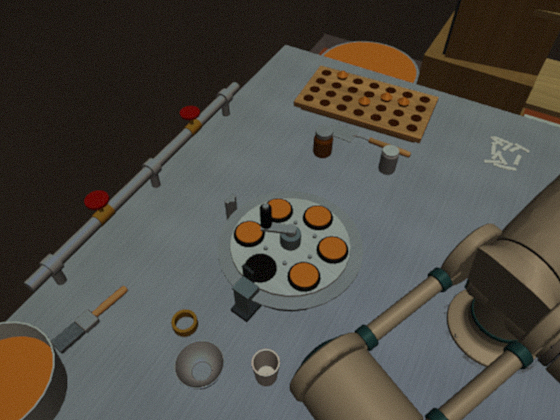

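The top view shows the plate centre near (257,222), the handle top near (248,196), the post near (267,162) and a boxy item near (203,213). I'll enlarge this area.

```bash
python3 - <<'E'
import cv2, numpy as np
t=np.load("top0.npz")["im"][145:265,185:325,::-1]; s=np.load("side0.npz")["im"][185:325,210:360,::-1]
a=cv2.resize(t,None,fx=2.8,fy=2.8,interpolation=cv2.INTER_CUBIC); b=cv2.resize(s,(400,373),interpolation=cv2.INTER_CUBIC)
h=max(a.shape[0],b.shape[0]); f=lambda i:cv2.copyMakeBorder(i,0,h-i.shape[0],0,0,0)
cv2.imwrite("pics/crop.png",np.hstack([f(a),f(b)]))
E
```

```text
(no output)
```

View pics/crop.png

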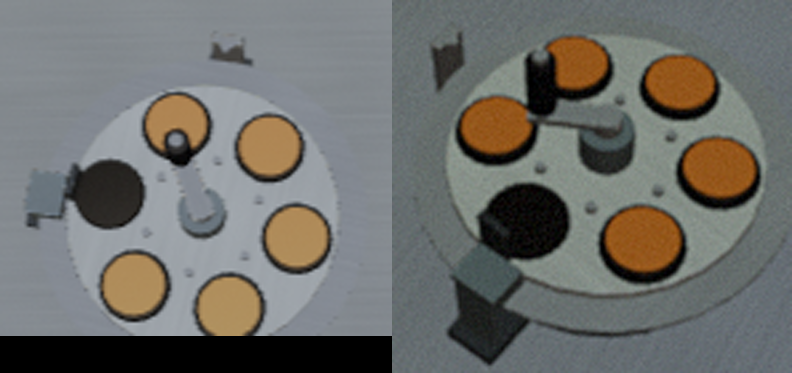

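```bash
cat > h.py <<'E'
import cv2, numpy as np
from rig import readout, imaging, manip
cal={n:imaging.calibration(n) for n in("top","side")}
def ray(n,uv,z):
    c=cal[n];K,R,t=c["intrinsics"],c["R"],c["t"]
    o=-R.T@t; d=R.T@np.linalg.inv(K)@np.r_[uv,1.0]
    return o+d*(z-o[2])/d[2]
def deproj(n,uv,z):
    c=cal[n]; return c["R"].T@(z*(np.linalg.inv(c["intrinsics"])@np.r_[uv,1.0])-c["t"])
def blobs(n,im,amin=60):
    hsv=cv2.cvtColor(im,cv2.COLOR_RGB2HSV)
    m=((hsv[...,0]>5)&(hsv[...,0]<25)&(hsv[...,1]>95)&(hsv[...,2]>90)).astype(np.uint8)
    k,l,st,ce=cv2.connectedComponentsWithStats(m)
    return [(ce[i],st[i]) for i in range(1,k) if st[i][4]>amin]
E
python3 - <<'E'
from h import *
for n,box in (("top",(200,170,312,275)),("side",(225,190,360,300))):
    f=np.load(n+"0.npz"); im,d=f["im"],f["d"]
    P=[]
    for c,st in blobs(n,im):
        if box[0]<c[0]<box[2] and box[1]<c[1]<box[3]:
            z=d[int(round(c[1])),int(round(c[0]))]; X=deproj(n,c,z); P.append(ray(n,c,0.09)); print(n,c.round(1),st[2:],"depthpt",X.round(4),"ray",P[-1].round(4))
    P=np.array(P)[:,:2]; A=np.c_[2*P,np.ones(len(P))]; s=np.linalg.lstsq(A,(P**2).sum(1),rcond=None)[0]
    print("circle",s[:2],np.sqrt(s[2]+s[:2]@s[:2])); a=np.degrees(np.arctan2(*(P-s[:2]).T[::-1])); print("angles",a, np.sort(a%60))
t=lambda u,v:(185+u/2.8,145+v/2.8); sd=lambda u,v:(210+(u-392)*150/400,185+v*140/373)
print("handle top",ray("top",t(176,138),.202),ray("side",sd(540,58),.202))
print("tab top",ray("top",t(73,175),.12),ray("side",sd(492,222),.12))
print("post top",ray("top",t(231,45),.11),ray("side",sd(444,38),.11))
for n,uv in(("top",t(231,45)),("top",t(176,138)),("top",t(73,182)),("side",sd(446,45))):
    d=np.load(n+"0.npz")["d"]; print(n,deproj(n,uv,d[int(round(uv[1])),int(round(uv[0]))]))
E
```

```text
top [247.4 187.5] [ 22  20 298] depthpt [0.6169 0.0929 0.0907] ray [0.617 0.093 0.09 ]
top [280.7 196.8] [ 22  21 374] depthpt [ 0.5881 -0.0098  0.0823] ray [ 0.5863 -0.0099  0.09  ]
top [290.4 229.3] [ 22  22 389] depthpt [ 0.4843 -0.0384  0.0905] ray [ 0.4844 -0.0384  0.09  ]
top [232.3 246.2] [ 23  22 399] depthpt [0.4343 0.138  0.0929] ray [0.4347 0.1383 0.09  ]
top [266.2 254.4] [ 23  22 402] depthpt [0.4092 0.0359 0.0848] ray [0.4086 0.0357 0.09  ]
circle [0.51222746 0.06560667] 0.10716923759382958
angles [  14.64316085  -45.54367199 -105.0001204   136.83360518 -163.89103858] [14.45632801 14.64316085 14.9998796  16.10896142 16.83360518]
side [279.5 207.7] [ 23  19 330] depthpt [ 0.5822 -0.0104  0.0915] ray [ 0.5829 -0.0115  0.09  ]
side [317.7 215.3] [ 26  20 407] depthpt [ 0.4841 -0.0372  0.0897] ray [ 0.484  -0.0369  0.09  ]
side [248.5 231.5] [ 26  22 440] depthpt [0.6135 0.0937 0.0882] ray [0.6127 0.0948 0.09  ]
side [332.3 247.4] [ 27  22 475] depthpt [0.4081 0.0378 0.0905] ray [0.4082 0.0374 0.09  ]
side [303.7 274.4] [ 28  25 538] depthpt [0.4336 0.1421 0.0928] ray [0.4343 0.1404 0.09  ]
circle [0.51039856 0.06620214] 0.10627449730650641
angles [ -46.98819287 -104.34636823   15.62406165 -164.25264643  135.72446352] [13.01180713 15.62406165 15.65363177 15.72446352 15.74735357]
handle top [0.56882913 0.08376191 0.202     ] [0.56662504 0.08555366 0.202     ]
tab top [0.5487811  0.20023788 0.12      ] [0.54642007 0.2059405  0.12      ]
post top [0.69567684 0.02980719 0.11      ] [0.70197283 0.04139196 0.11      ]
top [0.69628341 0.02987142 0.10800819]
top [0.56706325 0.0832401  0.20941126]
top [0.54364583 0.20182804 0.10769961]
side [0.6971686  0.04573994 0.10665074]
```

```bash
python3 - <<'E'
from h import *
hub=np.array([.5105,.0655])
for n in("top","side"):
    d=np.load(n+"0.npz")["d"]; c=cal[n]; v,u=np.mgrid[0:420,0:560]
    X=(np.stack([u,v,np.ones_like(u)],-1)@np.linalg.inv(c["intrinsics"]).T)*d[...,None]; X=(X-c["t"])@c["R"]
    r=np.hypot(*(X[...,:2]-hub).transpose(2,0,1)); a=np.degrees(np.arctan2(X[...,1]-hub[1],X[...,0]-hub[0]))
    m=(r>.165)&(r<.225)&(abs(a)<40)&(X[...,2]>.05)&(X[...,2]<.125)&(d>0)
    for q in sorted(np.c_[u[m],v[m],X[m].round(3),r[m].round(3),a[m].round(1)].tolist(),key=lambda q:-q[4])[:26]: print(n,*q)
    # tab
    m=(r>.125)&(r<.16)&(abs(a-75)<25)&(X[...,2]>.1)&(X[...,2]<.13)&(d>0); print("tab",X[m].mean(0),a[m].mean(),r[m].mean(),m.sum())
E
```

```text
top 270.0 160.0 0.697 0.022 0.116 0.192 -13.1
top 264.0 162.0 0.691 0.04 0.116 0.182 -7.9
top 265.0 157.0 0.708 0.037 0.114 0.199 -8.1
top 270.0 158.0 0.704 0.022 0.114 0.199 -12.7
top 264.0 161.0 0.695 0.04 0.114 0.186 -7.7
top 268.0 159.0 0.701 0.028 0.113 0.195 -11.1
top 262.0 160.0 0.698 0.047 0.113 0.189 -5.7
top 265.0 161.0 0.695 0.037 0.113 0.187 -8.7
top 265.0 162.0 0.692 0.037 0.113 0.184 -8.8
top 263.0 158.0 0.705 0.044 0.112 0.196 -6.4
top 270.0 159.0 0.702 0.022 0.112 0.196 -12.8
top 269.0 160.0 0.699 0.025 0.112 0.192 -12.1
top 264.0 157.0 0.709 0.041 0.111 0.2 -7.2
top 261.0 158.0 0.706 0.05 0.111 0.196 -4.6
top 262.0 158.0 0.706 0.047 0.111 0.196 -5.5
top 263.0 159.0 0.702 0.044 0.111 0.193 -6.5
top 266.0 162.0 0.692 0.034 0.111 0.185 -9.7
top 261.0 159.0 0.703 0.05 0.11 0.193 -4.6
top 264.0 159.0 0.703 0.041 0.11 0.194 -7.4
top 262.0 157.0 0.709 0.047 0.109 0.2 -5.4
top 263.0 157.0 0.709 0.044 0.109 0.2 -6.2
top 267.0 158.0 0.706 0.031 0.109 0.198 -9.9
top 260.0 159.0 0.703 0.053 0.109 0.193 -3.7
top 264.0 160.0 0.7 0.041 0.109 0.191 -7.5
top 266.0 160.0 0.699 0.034 0
[... 715 characters left out ...]
46 0.113 0.197 -5.8
side 230.0 201.0 0.696 0.048 0.113 0.187 -5.5
side 230.0 195.0 0.708 0.03 0.112 0.201 -10.3
side 234.0 196.0 0.697 0.028 0.112 0.19 -11.5
side 231.0 197.0 0.701 0.035 0.112 0.193 -9.2
side 229.0 198.0 0.705 0.039 0.112 0.196 -7.6
side 228.0 199.0 0.705 0.044 0.112 0.196 -6.4
side 232.0 199.0 0.696 0.039 0.112 0.187 -8.3
side 227.0 201.0 0.704 0.051 0.112 0.194 -4.4
side 228.0 201.0 0.701 0.05 0.112 0.191 -4.7
side 229.0 201.0 0.699 0.049 0.112 0.189 -5.2
side 233.0 194.0 0.703 0.022 0.111 0.198 -12.6
side 233.0 195.0 0.702 0.025 0.111 0.195 -12.0
side 231.0 196.0 0.704 0.031 0.111 0.197 -10.2
tab [0.5449611  0.20835657 0.11541634] 76.43405654763077 0.14732571735432695 100
```

Emit:
servo_tool:
  moves:
    - {"dp": [-0.05,-0.25,0],"delta_rot": [0,0,-0.9],"fingers": 1}
    - {"dp": [-0.05,-0.25,0],"delta_rot": [0,0,-0.9],"fingers": 1}
    - {"dp": [-0.05,-0.25,0],"delta_rot": [0,0,-0.9],"fingers": 1}
    - {"dp": [-0.05,-0.25,0],"delta_rot": [0,0,-0.77],"fingers": 1}
    - {"dp": [-0.1,-0.2,0],"delta_rot": [0,0,0],"fingers": 1}

```text
clock: 0.6
position: [0.2106, 0.299, 0.3034]
ee_rot: [-0.001, -0.002, 1.0, -0.001]
contact_force: [0.9, 0.6, 0.8]
width: 0.0849
gripper_force: 0.0
```

```bash
python3 -c "
from h import *
s=readout.get_state();print(s['clock'],s['position'],s['ee_rot'],s['qpos'])"
```

```text
0.6 [0.21057896 0.29898496 0.303373  ] [-7.39450024e-04 -1.92828103e-03  9.99997633e-01 -6.85267166e-04] [ 7.66222259e-01 -4.78259497e-02  1.88855863e+00  3.53515630e-05
  1.30287600e+00 -8.08440027e-01]
```

Emit:
servo_tool:
  moves:
    - {"dp": [-0.17,-0.1,0],"delta_rot": [0,0,0],"fingers": 1}
    - {"dp": [-0.17,-0.1,0],"delta_rot": [0,0,0],"fingers": 1}
    - {"dp": [-0.17,-0.1,0],"delta_rot": [0,0,0],"fingers": 1}
    - {"dp": [-0.17,-0.1,0],"delta_rot": [0,0,0],"fingers": 1}
    - {"dp": [-0.17,-0.1,0],"delta_rot": [0,0,0],"fingers": 1}

```text
clock: 1.1
position: [0.3836, 0.2006, 0.3037]
ee_rot: [-0.0, 0.0, 1.0, 0.0]
contact_force: [0.4, 1.3, 0.1]
width: 0.0854
gripper_force: 0.0
```

Emit:
servo_tool:
  moves:
    - {"dp": [-0.17,-0.1,0],"delta_rot": [0,0,0],"fingers": 1}
    - {"dp": [-0.17,-0.1,0],"delta_rot": [0,0,0],"fingers": 1}
    - {"dp": [-0.17,-0.1,0],"delta_rot": [0,0,0],"fingers": 1}
    - {"dp": [-0.17,-0.1,0],"delta_rot": [0,0,0],"fingers": 1}
    - {"dp": [0,0,0],"delta_rot": [0,0,0],"fingers": 1}

```text
clock: 1.6
position: [0.5228, 0.1193, 0.303]
ee_rot: [0.001, 0.002, 1.0, -0.001]
contact_force: [-1.4, 1.0, -0.3]
width: 0.0855
gripper_force: 0.0
```

Emit:
servo_tool:
  moves:
    - {"dp": [-0.11,-0.087,0],"delta_rot": [0,0,0],"fingers": 1}
    - {"dp": [-0.11,-0.087,0],"delta_rot": [0,0,0],"fingers": 1}
    - {"dp": [0,0,0],"delta_rot": [0,0,0],"fingers": 1}

```text
clock: 1.9
position: [0.5645, 0.0855, 0.3031]
ee_rot: [0.0, 0.001, 1.0, -0.001]
contact_force: [-0.9, -0.9, -0.3]
width: 0.0853
gripper_force: 0.0
```

```bash
python3 - <<'E'
from h import *
s=readout.get_state(); print(s['position'],s['ee_rot'])
im,_=imaging.get_image("wrist"); cv2.imwrite("pics/w1.png",im[:,:,::-1])
H=imaging.calibration("wrist")["hand_eye"]; K=imaging.calibration("wrist")["intrinsics"]
# expected pixel of handle top if at its estimated place
from scipy.spatial.transform import Rotation as Ro
q=s['ee_rot']; R=Ro.from_quat([q[1],q[2],q[3],q[0]]).as_matrix()
for p in ([.5675,.0845,.202],[.5105,.0655,.14]):
    t=R.T@(np.array(p)-s['position']); c=np.linalg.inv(H)@np.r_[t,1]; c=c[:3]; th=np.arctan2(np.hypot(c[0],c[1]),c[2]); f=K[0,0]
    print(np.array([K[0,2],K[1,2]])+f*th*c[:2]/np.hypot(c[0],c[1]))
E
```

```text
[0.56447911 0.08550691 0.30314305] [ 2.76065619e-04  9.29048989e-04  9.99999404e-01 -5.03540444e-04]
[276.06412767 253.54822647]
[249.62598796 142.47875017]
```

View pics/w1.png

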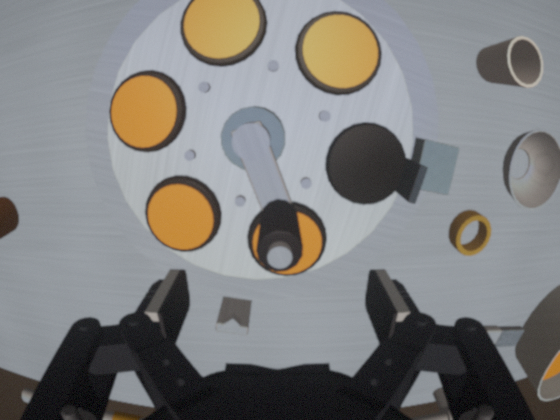

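The wrist view shows the handle top at (279,256), against a predicted (276,254). That agrees to about 1.5 mm, so I'll descend and pinch.

Emit:
servo_tool:
  moves:
    - {"dp": [-0.015,0,0.13],"delta_rot": [0,0,0],"fingers": 1}
    - {"dp": [0,0,0.13],"delta_rot": [0,0,0],"fingers": 1}
    - {"dp": [0,0,0.13],"delta_rot": [0,0,0],"fingers": 1}
    - {"dp": [0,0,0],"delta_rot": [0,0,0],"fingers": 0.5}
    - {"dp": [0,0,0],"delta_rot": [0,0,0],"fingers": 0.3}
  force: 30

```text
clock: 2.45
position: [0.5648, 0.0878, 0.2262]
ee_rot: [-0.001, -0.0, 1.0, 0.0]
contact_force: [0.9, 0.2, 0.7]
width: 0.0593
gripper_force: 0.0
```

Emit:
servo_tool:
  moves:
    - {"dp": [0,0,0],"delta_rot": [0,0,0],"fingers": 0}
    - {"dp": [0,0,0],"delta_rot": [0,0,0],"fingers": 0}
    - {"dp": [0,0,0],"delta_rot": [0,0,0],"fingers": 0}
  force: 30

```text
clock: 2.75
position: [0.5663, 0.0872, 0.2277]
ee_rot: [0.002, -0.0, 1.0, 0.0]
contact_force: [0.2, -0.4, 4.8]
width: 0.0272
gripper_force: 29.4
```

```bash
python3 - <<'E'
from h import *
s=readout.get_state(); print(s['position'],s['ee_rot'],s['contact_force'],s['gripper_force'],s['width'],s['clock'])
for n in("top","side"):
    im,_=imaging.get_image(n); cv2.imwrite(f"pics/g{n}.png",im[:,:,::-1])
    for c,st in blobs(n,im,30):
        p=ray(n,c,.09)[:2]-[.5105,.0655]
        if np.hypot(*p)<.13: print(n,st[4],p,np.hypot(*p),np.degrees(np.arctan2(p[1],p[0])))
E
```

```text
[0.56629196 0.08717884 0.22769912] [ 1.55973130e-03 -1.54333562e-04  9.99998769e-01  7.28287815e-05] [ 0.20363341 -0.43823759  4.84422205] 29.415353536605835 0.027238225882494898 2.75
top 376 [ 0.07603166 -0.07509912] 0.10686763672899222 -44.6464663838958
top 389 [-0.02614286 -0.10390588] 0.10714420868495711 -104.12256177913349
top 324 [-0.1039737  -0.03528732] 0.10979856583314211 -161.2534572793116
side 268 [ 0.06713735 -0.07724371] 0.10234262862715111 -49.004049459529696
side 413 [-0.02627513 -0.1021155 ] 0.10544172167520727 -104.42964387988296
side 444 [0.10238597 0.02961686] 0.10658350916441126 16.13340014501818
side 482 [-0.10220559 -0.02816012] 0.10601402986202567 -164.5958250316628
side 551 [-0.07606205  0.07480823] 0.1066850831310336 135.47614949210453
```

View pics/gside.png

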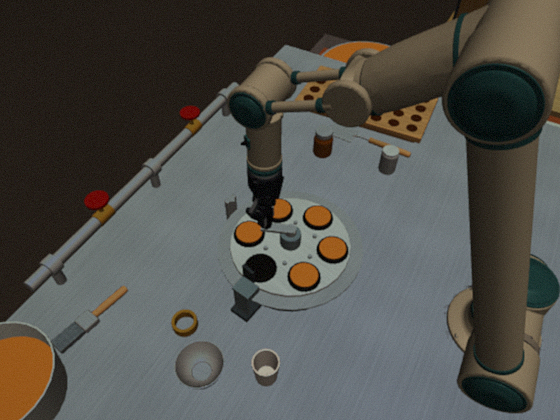

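The side view shows the hand pinching the handle, near (265,210). The width is 27 mm and the TCP radius from the hub is 59.9 mm, as expected. Next I'll generate the circle rows.

```bash
cat >> h.py <<'E'
HUB=np.array([.5105,.0655])
def gen(th0,steps,corr=(0,0)):
    """rows for crank angle steps (deg); corr = world shift (m) spread over the rows"""
    a=np.radians(th0+np.r_[0,np.cumsum(steps)]); k=np.linspace(0,1,len(a))
    P=np.c_[-.3*np.cos(a)-corr[0]/.2*k,.3*np.sin(a)+corr[1]/.2*k]; P=np.round(P-P[0],3)
    D=np.diff(P,axis=0).round(3)+0
    for i in range(0,len(D),5): print(" | ".join(f"{x:g},{y:g}" for x,y in D[i:i+5]))
    print("end angle",th0+sum(steps))
def look(tab0=None):
    s=readout.get_state(); p=s['position'][:2]-HUB
    print("t",round(s['clock'],3),"crank",np.degrees(np.arctan2(p[1],p[0])).round(1),"r",np.hypot(*p).round(4),"z",s['position'][2].round(4),"F",s['contact_force'].round(1))
    im,_=imaging.get_image("side"); A=[]
    for c,st in blobs("side",im,120):
        q=ray("side",c,.09)[:2]-HUB
        if abs(np.hypot(*q)-.106)<.003: A.append([np.degrees(np.arctan2(q[1],q[0])),st[4]])
    A=np.array(A)
    ph=np.degrees(np.angle(np.mean(np.exp(6j*np.radians(A[:,0])))))/6
    slots=[round((ph+60*k)%360,1) for k in range(6)]
    empty=[x for x in slots if min(abs((A[:,0]-x+180)%360-180))>15]
    print("blobs",A.round(1).tolist(),"tab cand",empty)
E
python3 -c "
from h import *
look()
gen(21.2,[4,8]+[10]*18)"
```

```text
t 2.85 crank 21.1 r 0.0599 z 0.2277 F [-2.1  0.   6.7]
blobs [[-104.4, 413.0], [16.1, 444.0], [-164.6, 482.0], [135.5, 550.0]] tab cand [np.float64(75.6), np.float64(315.6)]
0.008,0.019 | 0.021,0.037 | 0.032,0.041 | 0.039,0.035 | 0.044,0.027
0.049,0.02 | 0.051,0.01 | 0.052,0.002 | 0.052,-0.007 | 0.05,-0.017
0.046,-0.024 | 0.041,-0.033 | 0.035,-0.039 | 0.027,-0.044 | 0.02,-0.049
0.011,-0.051 | 0.001,-0.052 | -0.007,-0.052 | -0.017,-0.05 | -0.024,-0.046
end angle 213.2
```

Emit:
servo_tool:
  moves:
    - {"dp": [0.008,0.019,0],"delta_rot": [0,0,0],"fingers": 0}
    - {"dp": [0.021,0.037,0],"delta_rot": [0,0,0],"fingers": 0}
    - {"dp": [0.032,0.041,0],"delta_rot": [0,0,0],"fingers": 0}
    - {"dp": [0.039,0.035,0],"delta_rot": [0,0,0],"fingers": 0}
    - {"dp": [0.044,0.027,0],"delta_rot": [0,0,0],"fingers": 0}

```text
clock: 3.4
position: [0.5383, 0.1189, 0.2277]
ee_rot: [0.003, -0.0, 1.0, -0.0]
contact_force: [0.8, -1.0, 5.9]
width: 0.027
gripper_force: 29.6
```

Emit:
servo_tool:
  moves:
    - {"dp": [0.049,0.02,0],"delta_rot": [0,0,0],"fingers": 0}
    - {"dp": [0.051,0.01,0],"delta_rot": [0,0,0],"fingers": 0}
    - {"dp": [0.052,0.002,0],"delta_rot": [0,0,0],"fingers": 0}
    - {"dp": [0.052,-0.007,0],"delta_rot": [0,0,0],"fingers": 0}
    - {"dp": [0.05,-0.017,0],"delta_rot": [0,0,0],"fingers": 0}

```text
clock: 3.9
position: [0.4871, 0.1213, 0.2277]
ee_rot: [0.002, -0.0, 1.0, 0.001]
contact_force: [1.0, 0.2, 6.2]
width: 0.027
gripper_force: 29.7
```

Emit:
servo_tool:
  moves:
    - {"dp": [0.046,-0.024,0],"delta_rot": [0,0,0],"fingers": 0}
    - {"dp": [0.041,-0.033,0],"delta_rot": [0,0,0],"fingers": 0}
    - {"dp": [0.035,-0.039,0],"delta_rot": [0,0,0],"fingers": 0}
    - {"dp": [0.027,-0.044,0],"delta_rot": [0,0,0],"fingers": 0}
    - {"dp": [0.02,-0.049,0],"delta_rot": [0,0,0],"fingers": 0}

```text
clock: 4.4
position: [0.4526, 0.083, 0.2276]
ee_rot: [0.002, -0.0, 1.0, 0.001]
contact_force: [0.1, 0.7, 6.7]
width: 0.0271
gripper_force: 29.8
```

```bash
python3 -c "
from h import *
look()
gen(163.2,[10]*20)"
```

```text
t 4.4 crank 163.2 r 0.0605 z 0.2276 F [0.1 0.7 6.7]
blobs [[-59.9, 322.0], [-2.6, 422.0], [57.4, 506.0], [176.9, 507.0]] tab cand [np.float64(118.0), np.float64(238.0)]
0.011,-0.051 | 0.001,-0.052 | -0.007,-0.052 | -0.016,-0.05 | -0.025,-0.046
-0.033,-0.041 | -0.038,-0.035 | -0.045,-0.027 | -0.048,-0.02 | -0.052,-0.011
-0.052,-0.001 | -0.052,0.007 | -0.049,0.017 | -0.046,0.024 | -0.042,0.033
-0.034,0.039 | -0.028,0.044 | -0.019,0.049 | -0.011,0.051 | -0.002,0.052
end angle 363.2
```

Emit:
servo_tool:
  moves:
    - {"dp": [0.011,-0.051,0],"delta_rot": [0,0,0],"fingers": 0}
    - {"dp": [0.001,-0.052,0],"delta_rot": [0,0,0],"fingers": 0}
    - {"dp": [-0.007,-0.052,0],"delta_rot": [0,0,0],"fingers": 0}
    - {"dp": [-0.016,-0.05,0],"delta_rot": [0,0,0],"fingers": 0}
    - {"dp": [-0.025,-0.046,0],"delta_rot": [0,0,0],"fingers": 0}

```text
clock: 4.95
position: [0.4603, 0.0323, 0.2276]
ee_rot: [0.002, 0.0, 1.0, 0.0]
contact_force: [0.7, 1.0, 6.6]
width: 0.0274
gripper_force: 29.7
```

```bash
python3 -c "
from h import *
look()"
```

```text
t 4.95 crank -146.5 r 0.0602 z 0.2276 F [0.7 1.  6.6]
blobs [[-42.2, 399.0], [18.0, 451.0], [-162.6, 481.0], [77.8, 529.0]] tab cand [np.float64(137.7), np.float64(257.7)]
```

Emit:
servo_tool:
  moves:
    - {"dp": [-0.033,-0.041,0],"delta_rot": [0,0,0],"fingers": 0}
    - {"dp": [-0.038,-0.035,0],"delta_rot": [0,0,0],"fingers": 0}
    - {"dp": [-0.045,-0.027,0],"delta_rot": [0,0,0],"fingers": 0}
    - {"dp": [-0.048,-0.02,0],"delta_rot": [0,0,0],"fingers": 0}
    - {"dp": [-0.052,-0.011,0],"delta_rot": [0,0,0],"fingers": 0}

```text
clock: 5.5
position: [0.5037, 0.0061, 0.2276]
ee_rot: [0.002, 0.0, 1.0, 0.001]
contact_force: [-1.1, 3.5, 7.6]
width: 0.0266
gripper_force: 29.8
```

```bash
python3 -c "
from h import *
look()"
```

```text
t 5.5 crank -96.6 r 0.0598 z 0.2276 F [-1.1  3.5  7.6]
blobs [[-22.2, 408.0], [-142.6, 455.0], [37.9, 475.0], [97.6, 548.0]] tab cand [np.float64(157.7), np.float64(277.7)]
```

Emit:
servo_tool:
  moves:
    - {"dp": [-0.052,-0.001,0],"delta_rot": [0,0,0],"fingers": 0}
    - {"dp": [-0.052,0.007,0],"delta_rot": [0,0,0],"fingers": 0}
    - {"dp": [-0.049,0.017,0],"delta_rot": [0,0,0],"fingers": 0}
    - {"dp": [-0.046,0.024,0],"delta_rot": [0,0,0],"fingers": 0}
    - {"dp": [-0.042,0.033,0],"delta_rot": [0,0,0],"fingers": 0}

```text
clock: 6.05
position: [0.5513, 0.0221, 0.2276]
ee_rot: [0.001, 0.0, 1.0, 0.0]
contact_force: [-3.4, 0.8, 9.1]
width: 0.0274
gripper_force: 29.9
```

```bash
python3 -c "
from h import *
look()"
```

```text
t 6.05 crank -46.8 r 0.0596 z 0.2276 F [-3.4  0.8  9.1]
blobs [[-70.3, 214.0], [-3.2, 426.0], [-123.7, 430.0], [56.9, 505.0], [116.5, 557.0]] tab cand [np.float64(175.3)]
```

```bash
python3 -c "
from h import *
gen(313.2,[11.8]*40)"
```

```text
-0.04,0.047 | -0.03,0.054 | -0.019,0.058 | -0.006,0.062 | 0.007,0.061
0.019,0.059 | 0.031,0.053 | 0.041,0.046 | 0.05,0.037 | 0.056,0.026
0.06,0.013 | 0.061,0.002 | 0.061,-0.012 | 0.057,-0.023 | 0.051,-0.035
0.043,-0.045 | 0.033,-0.052 | 0.021,-0.058 | 0.009,-0.061 | -0.003,-0.061
-0.017,-0.06 | -0.027,-0.055 | -0.039,-0.048 | -0.048,-0.039 | -0.054,-0.029
-0.06,-0.017 | -0.061,-0.004 | -0.061,0.008 | -0.058,0.021 | -0.053,0.032
-0.045,0.042 | -0.036,0.05 | -0.024,0.057 | -0.012,0.06 | 0,0.062
0.013,0.06 | 0.025,0.057 | 0.036,0.05 | 0.045,0.042 | 0.054,0.031
end angle 785.2
```

Emit:
servo_tool:
  moves:
    - {"dp": [-0.04,0.047,0],"delta_rot": [0,0,0],"fingers": 0}
    - {"dp": [-0.03,0.054,0],"delta_rot": [0,0,0],"fingers": 0}
    - {"dp": [-0.019,0.058,0],"delta_rot": [0,0,0],"fingers": 0}
    - {"dp": [-0.006,0.062,0],"delta_rot": [0,0,0],"fingers": 0}
    - {"dp": [0.007,0.061,0],"delta_rot": [0,0,0],"fingers": 0}

```text
clock: 6.6
position: [0.5691, 0.078, 0.2276]
ee_rot: [0.001, -0.0, 1.0, -0.0]
contact_force: [-2.8, -1.4, 7.4]
width: 0.0274
gripper_force: 29.9
```

Emit:
servo_tool:
  moves:
    - {"dp": [0.019,0.059,0],"delta_rot": [0,0,0],"fingers": 0}
    - {"dp": [0.031,0.053,0],"delta_rot": [0,0,0],"fingers": 0}
    - {"dp": [0.041,0.046,0],"delta_rot": [0,0,0],"fingers": 0}
    - {"dp": [0.05,0.037,0],"delta_rot": [0,0,0],"fingers": 0}
    - {"dp": [0.056,0.026,0],"delta_rot": [0,0,0],"fingers": 0}

```text
clock: 7.1
position: [0.5302, 0.1225, 0.2277]
ee_rot: [0.002, -0.0, 1.0, -0.0]
contact_force: [0.7, -2.0, 5.9]
width: 0.0269
gripper_force: 29.7
```

Emit:
servo_tool:
  moves:
    - {"dp": [0.06,0.013,0],"delta_rot": [0,0,0],"fingers": 0}
    - {"dp": [0.061,0.002,0],"delta_rot": [0,0,0],"fingers": 0}
    - {"dp": [0.061,-0.012,0],"delta_rot": [0,0,0],"fingers": 0}
    - {"dp": [0.057,-0.023,0],"delta_rot": [0,0,0],"fingers": 0}
    - {"dp": [0.051,-0.035,0],"delta_rot": [0,0,0],"fingers": 0}

```text
clock: 7.6
position: [0.4717, 0.112, 0.2276]
ee_rot: [0.002, -0.0, 1.0, 0.001]
contact_force: [0.3, 0.4, 6.7]
width: 0.0274
gripper_force: 29.8
```

Emit:
servo_tool:
  moves:
    - {"dp": [0.043,-0.045,0],"delta_rot": [0,0,0],"fingers": 0}
    - {"dp": [0.033,-0.052,0],"delta_rot": [0,0,0],"fingers": 0}
    - {"dp": [0.021,-0.058,0],"delta_rot": [0,0,0],"fingers": 0}
    - {"dp": [0.009,-0.061,0],"delta_rot": [0,0,0],"fingers": 0}
    - {"dp": [-0.003,-0.061,0],"delta_rot": [0,0,0],"fingers": 0}

```text
clock: 8.1
position: [0.4509, 0.0558, 0.2276]
ee_rot: [0.002, -0.0, 1.0, 0.0]
contact_force: [1.0, 2.1, 6.9]
width: 0.0273
gripper_force: 29.8
```

```bash
python3 -c "
from h import *
look()"
```

```text
t 8.1 crank -170.8 r 0.0604 z 0.2276 F [1.  2.1 6.9]
blobs [[-18.7, 409.0], [-139.3, 422.0], [41.3, 479.0], [160.8, 525.0], [101.1, 548.0]] tab cand [np.float64(281.0)]
```

Emit:
servo_tool:
  moves:
    - {"dp": [-0.017,-0.06,0],"delta_rot": [0,0,0],"fingers": 0}
    - {"dp": [-0.027,-0.055,0],"delta_rot": [0,0,0],"fingers": 0}
    - {"dp": [-0.039,-0.048,0],"delta_rot": [0,0,0],"fingers": 0}
    - {"dp": [-0.048,-0.039,0],"delta_rot": [0,0,0],"fingers": 0}
    - {"dp": [-0.054,-0.029,0],"delta_rot": [0,0,0],"fingers": 0}

```text
clock: 8.65
position: [0.4886, 0.0097, 0.2276]
ee_rot: [0.002, 0.0, 1.0, 0.001]
contact_force: [-0.4, 3.3, 6.6]
width: 0.0271
gripper_force: 29.8
```

Emit:
servo_tool:
  moves:
    - {"dp": [-0.06,-0.017,0],"delta_rot": [0,0,0],"fingers": 0}
    - {"dp": [-0.061,-0.004,0],"delta_rot": [0,0,0],"fingers": 0}
    - {"dp": [-0.061,0.008,0],"delta_rot": [0,0,0],"fingers": 0}
    - {"dp": [-0.058,0.021,0],"delta_rot": [0,0,0],"fingers": 0}
    - {"dp": [-0.053,0.032,0],"delta_rot": [0,0,0],"fingers": 0}

```text
clock: 9.15
position: [0.5467, 0.0181, 0.2276]
ee_rot: [0.001, 0.0, 1.0, 0.001]
contact_force: [-3.3, 2.3, 8.5]
width: 0.0274
gripper_force: 30.0
```

```bash
python3 -c "
from h import *
look()"
```

```text
t 9.15 crank -52.6 r 0.0596 z 0.2276 F [-3.3  2.3  8.5]
blobs [[-81.5, 395.0], [-141.6, 449.0], [39.0, 479.0], [158.5, 529.0], [98.7, 550.0]] tab cand [np.float64(338.6)]
```

```bash
cat > sim.py <<'E'
import numpy as np
from scipy.optimize import least_squares
# (start time, [steps deg per row])
S=[(2.9,[4,8]+[10]*13),(4.45,[10]*5),(5.0,[10]*5),(5.55,[10]*5),(6.1,[11.8]*20),(8.15,[11.8]*10)]
M=[(2.85,75.6),(4.4,118.0),(4.95,137.7),(5.5,157.7),(6.05,176.8),(8.1,281.0),(9.15,338.6)]
def sim(p,S,tend,dt=.005,w0=0,th0=75.6,t0=2.85):
    kb,kf=p; n=int(round((tend-t0)/dt)); t=t0+dt*np.arange(n+1); wc=np.zeros(n+1)
    for a,st in S:
        for i,s in enumerate(st): wc[(t>=a+.1*i-1e-6)&(t<a+.1*i+.1-1e-6)]=np.radians(s)/.1
    w=w0;th=np.radians(th0);W=[w];T=[th]
    for k in range(n):
        d=kb*(wc[k]-w); 
        if abs(w)<1e-9 and abs(d)<=kf: a=0
        else: a=d-kf*np.sign(w if abs(w)>1e-9 else d)
        w2=w+a*dt
        if w*w2<0: w2=0
        w=w2; th+=w*dt; W.append(w);T.append(th)
    return t,np.array(W),np.degrees(T)
def fit():
    def res(p):
        t,W,T=sim(p,S,M[-1][0]); return np.interp([m[0] for m in M],t,T)-[m[1] for m in M]
    r=least_squares(res,[1.35,1.2],diff_step=1e-3); return r.x,r.fun
E
python3 - <<'E'
from sim import *; from h import gen
p,f=fit(); print("b/J,Tf/J",p,"J",.07/p[0],"Tf",.07*p[1]/p[0],f.round(2))
t,W,T=sim(p,S,9.2); print(W[-1],W[-11])
for s in(12,12.2,12.4):
    t,W,T=sim(p,S+[(9.2,[s]*70)],16.2); print(s,W[t>9.2][::50].round(3))
gen(313.2+118*3-0,[12]*10) if 0 else None
E
python3 -c "
from h import gen
gen(-52.8,[12]*30)"
```

```text
b/J,Tf/J [3.24619817 3.32044212] J 0.02156368659141737 Tf 0.07160097314455766 [ 0.    1.16 -0.01 -2.12 -3.43  1.72  0.78]
0.7157016182703034 1.0248060598336466
12 [0.716 0.915 1.002 1.041 1.058 1.066 1.069 1.07  1.071 1.071 1.071 1.071
 1.072 1.072 1.072 1.072 1.072 1.072 1.072 1.072 1.072 1.072 1.072 1.072
 1.072 1.072 1.072 1.072 1.072]
12.2 [0.716 0.934 1.03  1.073 1.092 1.1   1.104 1.105 1.106 1.106 1.106 1.106
 1.106 1.106 1.106 1.106 1.106 1.106 1.106 1.106 1.106 1.106 1.106 1.106
 1.106 1.106 1.106 1.106 1.106]
12.4 [0.716 0.954 1.058 1.105 1.125 1.134 1.138 1.14  1.141 1.141 1.141 1.141
 1.141 1.141 1.141 1.141 1.141 1.141 1.141 1.141 1.141 1.141 1.141 1.141
 1.141 1.141 1.141 1.141 1.141]
-0.046,0.043 | -0.036,0.051 | -0.024,0.058 | -0.012,0.062 | 0.002,0.063
0.014,0.061 | 0.027,0.056 | 0.038,0.05 | 0.047,0.041 | 0.055,0.031
0.06,0.018 | 0.063,0.005 | 0.062,-0.008 | 0.059,-0.021 | 0.054,-0.032
0.045,-0.043 | 0.036,-0.052 | 0.025,-0.057 | 0.011,-0.062 | -0.001,-0.063
-0.014,-0.061 | -0.027,-0.056 | -0.038,-0.05 | -0.047,-0.041 | -0.055,-0.031
-0.06,-0.018 | -0.063,-0.005 | -0.062,0.008 | -0.059,0.021 | -0.054,0.032
end angle 307.2
```

Emit:
servo_tool:
  moves:
    - {"dp": [-0.046,0.043,0],"delta_rot": [0,0,0],"fingers": 0}
    - {"dp": [-0.036,0.051,0],"delta_rot": [0,0,0],"fingers": 0}
    - {"dp": [-0.024,0.058,0],"delta_rot": [0,0,0],"fingers": 0}
    - {"dp": [-0.012,0.062,0],"delta_rot": [0,0,0],"fingers": 0}
    - {"dp": [0.002,0.063,0],"delta_rot": [0,0,0],"fingers": 0}

```text
clock: 9.7
position: [0.5699, 0.0731, 0.2277]
ee_rot: [0.001, -0.0, 1.0, -0.0]
contact_force: [-2.2, -1.3, 7.4]
width: 0.0272
gripper_force: 29.9
```

Emit:
servo_tool:
  moves:
    - {"dp": [0.014,0.061,0],"delta_rot": [0,0,0],"fingers": 0}
    - {"dp": [0.027,0.056,0],"delta_rot": [0,0,0],"fingers": 0}
    - {"dp": [0.038,0.05,0],"delta_rot": [0,0,0],"fingers": 0}
    - {"dp": [0.047,0.041,0],"delta_rot": [0,0,0],"fingers": 0}
    - {"dp": [0.055,0.031,0],"delta_rot": [0,0,0],"fingers": 0}

```text
clock: 10.2
position: [0.5342, 0.121, 0.2276]
ee_rot: [0.002, -0.0, 1.0, -0.0]
contact_force: [0.1, -2.5, 6.5]
width: 0.0272
gripper_force: 29.8
```

```bash
python3 -c "
from h import *
look()"
```

```text
t 10.2 crank 66.9 r 0.0603 z 0.2276 F [ 0.1 -2.5  6.5]
blobs [[-84.3, 401.0], [-144.4, 460.0], [155.6, 538.0], [95.7, 545.0]] tab cand [np.float64(335.6), np.float64(35.6)]
```

Emit:
servo_tool:
  moves:
    - {"dp": [0.06,0.018,0],"delta_rot": [0,0,0],"fingers": 0}
    - {"dp": [0.063,0.005,0],"delta_rot": [0,0,0],"fingers": 0}
    - {"dp": [0.062,-0.008,0],"delta_rot": [0,0,0],"fingers": 0}
    - {"dp": [0.059,-0.021,0],"delta_rot": [0,0,0],"fingers": 0}
    - {"dp": [0.054,-0.032,0],"delta_rot": [0,0,0],"fingers": 0}

```text
clock: 10.75
position: [0.4741, 0.1139, 0.2276]
ee_rot: [0.002, -0.0, 1.0, 0.001]
contact_force: [1.7, 0.3, 7.4]
width: 0.0272
gripper_force: 29.9
```

Emit:
servo_tool:
  moves:
    - {"dp": [0.045,-0.043,0],"delta_rot": [0,0,0],"fingers": 0}
    - {"dp": [0.036,-0.052,0],"delta_rot": [0,0,0],"fingers": 0}
    - {"dp": [0.025,-0.057,0],"delta_rot": [0,0,0],"fingers": 0}
    - {"dp": [0.011,-0.062,0],"delta_rot": [0,0,0],"fingers": 0}
    - {"dp": [-0.001,-0.063,0],"delta_rot": [0,0,0],"fingers": 0}

```text
clock: 11.25
position: [0.4506, 0.0579, 0.2276]
ee_rot: [0.002, -0.0, 1.0, 0.001]
contact_force: [1.0, 1.2, 6.8]
width: 0.027
gripper_force: 29.9
```

Emit:
servo_tool:
  moves:
    - {"dp": [-0.014,-0.061,0],"delta_rot": [0,0,0],"fingers": 0}
    - {"dp": [-0.027,-0.056,0],"delta_rot": [0,0,0],"fingers": 0}
    - {"dp": [-0.038,-0.05,0],"delta_rot": [0,0,0],"fingers": 0}
    - {"dp": [-0.047,-0.041,0],"delta_rot": [0,0,0],"fingers": 0}
    - {"dp": [-0.055,-0.031,0],"delta_rot": [0,0,0],"fingers": 0}

```text
clock: 11.75
position: [0.4874, 0.0102, 0.2276]
ee_rot: [0.002, 0.0, 1.0, 0.001]
contact_force: [0.6, 4.9, 7.6]
width: 0.0272
gripper_force: 30.0
```

Emit:
servo_tool:
  moves:
    - {"dp": [-0.06,-0.018,0],"delta_rot": [0,0,0],"fingers": 0}
    - {"dp": [-0.063,-0.005,0],"delta_rot": [0,0,0],"fingers": 0}
    - {"dp": [-0.062,0.008,0],"delta_rot": [0,0,0],"fingers": 0}
    - {"dp": [-0.059,0.021,0],"delta_rot": [0,0,0],"fingers": 0}
    - {"dp": [-0.054,0.032,0],"delta_rot": [0,0,0],"fingers": 0}

```text
clock: 12.25
position: [0.5466, 0.018, 0.2276]
ee_rot: [0.001, 0.0, 1.0, 0.0]
contact_force: [-3.7, 1.8, 10.5]
width: 0.0269
gripper_force: 30.1
```

```bash
python3 -c "
from h import *
look()"
```

```text
t 12.25 crank -52.7 r 0.0596 z 0.2276 F [-3.7  1.8 10.5]
blobs [[-84.9, 401.0], [-24.9, 415.0], [-145.2, 459.0], [35.3, 478.0], [95.1, 543.0]] tab cand [np.float64(155.1)]
```

Emit:
servo_tool:
  moves:
    - {"dp": [-0.046,0.043,0],"delta_rot": [0,0,0],"fingers": 0}
    - {"dp": [-0.036,0.051,0],"delta_rot": [0,0,0],"fingers": 0}
    - {"dp": [-0.024,0.058,0],"delta_rot": [0,0,0],"fingers": 0}
    - {"dp": [-0.012,0.062,0],"delta_rot": [0,0,0],"fingers": 0}
    - {"dp": [0.002,0.063,0],"delta_rot": [0,0,0],"fingers": 0}

```text
clock: 12.8
position: [0.5698, 0.0732, 0.2276]
ee_rot: [0.001, -0.0, 1.0, -0.0]
contact_force: [-2.6, -1.9, 8.7]
width: 0.0272
gripper_force: 30.0
```

Emit:
servo_tool:
  moves:
    - {"dp": [0.014,0.061,0],"delta_rot": [0,0,0],"fingers": 0}
    - {"dp": [0.027,0.056,0],"delta_rot": [0,0,0],"fingers": 0}
    - {"dp": [0.038,0.05,0],"delta_rot": [0,0,0],"fingers": 0}
    - {"dp": [0.047,0.041,0],"delta_rot": [0,0,0],"fingers": 0}
    - {"dp": [0.055,0.031,0],"delta_rot": [0,0,0],"fingers": 0}

```text
clock: 13.3
position: [0.534, 0.1211, 0.2277]
ee_rot: [0.002, -0.0, 1.0, -0.0]
contact_force: [0.7, -2.2, 6.8]
width: 0.0276
gripper_force: 29.9
```

Emit:
servo_tool:
  moves:
    - {"dp": [0.06,0.018,0],"delta_rot": [0,0,0],"fingers": 0}
    - {"dp": [0.063,0.005,0],"delta_rot": [0,0,0],"fingers": 0}
    - {"dp": [0.062,-0.008,0],"delta_rot": [0,0,0],"fingers": 0}
    - {"dp": [0.059,-0.021,0],"delta_rot": [0,0,0],"fingers": 0}
    - {"dp": [0.054,-0.032,0],"delta_rot": [0,0,0],"fingers": 0}

```text
clock: 13.8
position: [0.4741, 0.1139, 0.2276]
ee_rot: [0.002, -0.0, 1.0, 0.001]
contact_force: [1.7, -1.2, 7.4]
width: 0.0274
gripper_force: 29.9
```

Emit:
servo_tool:
  moves:
    - {"dp": [0.045,-0.043,0],"delta_rot": [0,0,0],"fingers": 0}
    - {"dp": [0.036,-0.052,0],"delta_rot": [0,0,0],"fingers": 0}
    - {"dp": [0.025,-0.057,0],"delta_rot": [0,0,0],"fingers": 0}
    - {"dp": [0.011,-0.062,0],"delta_rot": [0,0,0],"fingers": 0}
    - {"dp": [-0.001,-0.063,0],"delta_rot": [0,0,0],"fingers": 0}

```text
clock: 14.3
position: [0.4506, 0.0579, 0.2276]
ee_rot: [0.002, -0.0, 1.0, 0.001]
contact_force: [-0.2, 1.7, 6.9]
width: 0.0273
gripper_force: 29.9
```

Emit:
servo_tool:
  moves:
    - {"dp": [-0.014,-0.061,0],"delta_rot": [0,0,0],"fingers": 0}
    - {"dp": [-0.027,-0.056,0],"delta_rot": [0,0,0],"fingers": 0}
    - {"dp": [-0.038,-0.05,0],"delta_rot": [0,0,0],"fingers": 0}
    - {"dp": [-0.047,-0.041,0],"delta_rot": [0,0,0],"fingers": 0}
    - {"dp": [-0.055,-0.031,0],"delta_rot": [0,0,0],"fingers": 0}

```text
clock: 14.8
position: [0.4874, 0.0102, 0.2276]
ee_rot: [0.002, 0.0, 1.0, 0.001]
contact_force: [-0.2, 5.0, 7.9]
width: 0.0269
gripper_force: 30.0
```

Emit:
servo_tool:
  moves:
    - {"dp": [-0.06,-0.018,0],"delta_rot": [0,0,0],"fingers": 0}
    - {"dp": [-0.063,-0.005,0],"delta_rot": [0,0,0],"fingers": 0}
    - {"dp": [-0.062,0.008,0],"delta_rot": [0,0,0],"fingers": 0}
    - {"dp": [-0.059,0.021,0],"delta_rot": [0,0,0],"fingers": 0}
    - {"dp": [-0.054,0.032,0],"delta_rot": [0,0,0],"fingers": 0}

```text
clock: 15.3
position: [0.5466, 0.018, 0.2276]
ee_rot: [0.001, 0.0, 1.0, 0.0]
contact_force: [-3.4, 2.1, 9.6]
width: 0.0271
gripper_force: 30.1
```

Emit:
servo_tool:
  moves:
    - {"dp": [-0.046,0.043,0],"delta_rot": [0,0,0],"fingers": 0}
    - {"dp": [-0.036,0.051,0],"delta_rot": [0,0,0],"fingers": 0}
    - {"dp": [-0.024,0.058,0],"delta_rot": [0,0,0],"fingers": 0}
    - {"dp": [-0.012,0.062,0],"delta_rot": [0,0,0],"fingers": 0}
    - {"dp": [0.002,0.063,0],"delta_rot": [0,0,0],"fingers": 0}

```text
clock: 15.8
position: [0.5698, 0.0732, 0.2276]
ee_rot: [0.001, -0.0, 1.0, -0.0]
contact_force: [-1.8, -1.2, 8.4]
width: 0.0271
gripper_force: 30.0
```

Emit:
servo_tool:
  moves:
    - {"dp": [0.014,0.061,0],"delta_rot": [0,0,0],"fingers": 0}
    - {"dp": [0.027,0.056,0],"delta_rot": [0,0,0],"fingers": 0}
    - {"dp": [0.038,0.05,0],"delta_rot": [0,0,0],"fingers": 0}
    - {"dp": [0.047,0.041,0],"delta_rot": [0,0,0],"fingers": 0}
    - {"dp": [0.055,0.031,0],"delta_rot": [0,0,0],"fingers": 0}

```text
clock: 16.3
position: [0.534, 0.1211, 0.2276]
ee_rot: [0.002, -0.0, 1.0, -0.0]
contact_force: [-0.2, -2.3, 7.1]
width: 0.0272
gripper_force: 29.9
```

```bash
python3 -c "
from h import *
look()"
```

```text
t 16.3 crank 67.1 r 0.0603 z 0.2276 F [-0.2 -2.3  7.1]
blobs [[-84.7, 407.0], [-144.9, 461.0], [155.1, 535.0], [95.4, 542.0]] tab cand [np.float64(335.2), np.float64(35.2)]
```

Emit:
servo_tool:
  moves:
    - {"dp": [0.06,0.018,0],"delta_rot": [0,0,0],"fingers": 0}
    - {"dp": [0.063,0.005,0],"delta_rot": [0,0,0],"fingers": 0}
    - {"dp": [0.062,-0.008,0],"delta_rot": [0,0,0],"fingers": 0}
    - {"dp": [0.059,-0.021,0],"delta_rot": [0,0,0],"fingers": 0}
    - {"dp": [0.054,-0.032,0],"delta_rot": [0,0,0],"fingers": 0}

```text
clock: 16.85
position: [0.4741, 0.1139, 0.2276]
ee_rot: [0.002, -0.0, 1.0, 0.001]
contact_force: [1.1, 0.1, 6.7]
width: 0.0271
gripper_force: 29.9
```

Emit:
servo_tool:
  moves:
    - {"dp": [0.045,-0.043,0],"delta_rot": [0,0,0],"fingers": 0}
    - {"dp": [0.036,-0.052,0],"delta_rot": [0,0,0],"fingers": 0}
    - {"dp": [0.025,-0.057,0],"delta_rot": [0,0,0],"fingers": 0}
    - {"dp": [0.011,-0.062,0],"delta_rot": [0,0,0],"fingers": 0}
    - {"dp": [-0.001,-0.063,0],"delta_rot": [0,0,0],"fingers": 0}

```text
clock: 17.35
position: [0.4506, 0.0579, 0.2276]
ee_rot: [0.002, -0.0, 1.0, 0.001]
contact_force: [0.3, 1.4, 6.5]
width: 0.0273
gripper_force: 29.9
```

Emit:
servo_tool:
  moves:
    - {"dp": [-0.014,-0.061,0],"delta_rot": [0,0,0],"fingers": 0}
    - {"dp": [-0.027,-0.056,0],"delta_rot": [0,0,0],"fingers": 0}
    - {"dp": [-0.038,-0.05,0],"delta_rot": [0,0,0],"fingers": 0}
    - {"dp": [-0.047,-0.041,0],"delta_rot": [0,0,0],"fingers": 0}
    - {"dp": [-0.055,-0.031,0],"delta_rot": [0,0,0],"fingers": 0}

```text
clock: 17.85
position: [0.4874, 0.0102, 0.2276]
ee_rot: [0.002, 0.0, 1.0, 0.001]
contact_force: [1.0, 4.7, 8.0]
width: 0.0274
gripper_force: 30.0
```

Emit:
servo_tool:
  moves:
    - {"dp": [-0.06,-0.018,0],"delta_rot": [0,0,0],"fingers": 0}
    - {"dp": [-0.063,-0.005,0],"delta_rot": [0,0,0],"fingers": 0}
    - {"dp": [-0.062,0.008,0],"delta_rot": [0,0,0],"fingers": 0}
    - {"dp": [-0.059,0.021,0],"delta_rot": [0,0,0],"fingers": 0}
    - {"dp": [-0.054,0.032,0],"delta_rot": [0,0,0],"fingers": 0}

```text
clock: 18.35
position: [0.5466, 0.018, 0.2276]
ee_rot: [0.001, 0.0, 1.0, 0.0]
contact_force: [-2.8, 3.1, 9.8]
width: 0.0272
gripper_force: 30.1
```

```bash
python3 - <<'E'
from h import *
look()
import sim
from sim import *
sim.S+=[(9.2,[12]*10),(10.25,[12]*20),(12.3,[12]*40),(16.35,[12]*20)]
sim.M+=[(10.2,395.6),(12.25,515.1)]
p,f=fit(); print(p,f.round(1)); t,W,T=sim.sim(p,sim.S,18.35); print(np.interp([16.3,18.35],t,T)); print(W[t>12.2][::20].round(2))
E
```

```text
t 18.35 crank -52.7 r 0.0596 z 0.2276 F [-2.8  3.1  9.8]
blobs [[-84.2, 402.0], [-24.1, 405.0], [-144.3, 456.0], [36.1, 476.0], [95.7, 547.0]] tab cand [np.float64(155.8)]Traceback (most recent call last):
  File "<stdin>", line 5, in <module>
AttributeError: 'function' object has no attribute 'S'
```

Emit:
servo_tool:
  moves:
    - {"dp": [-0.046,0.043,0],"delta_rot": [0,0,0],"fingers": 0}
    - {"dp": [-0.036,0.051,0],"delta_rot": [0,0,0],"fingers": 0}
    - {"dp": [-0.024,0.058,0],"delta_rot": [0,0,0],"fingers": 0}
    - {"dp": [-0.012,0.062,0],"delta_rot": [0,0,0],"fingers": 0}
    - {"dp": [0.002,0.063,0],"delta_rot": [0,0,0],"fingers": 0}

```text
clock: 18.9
position: [0.5698, 0.0732, 0.2277]
ee_rot: [0.001, -0.0, 1.0, -0.0]
contact_force: [-1.8, -1.0, 9.1]
width: 0.027
gripper_force: 30.0
```

Emit:
servo_tool:
  moves:
    - {"dp": [0.014,0.061,0],"delta_rot": [0,0,0],"fingers": 0}
    - {"dp": [0.027,0.056,0],"delta_rot": [0,0,0],"fingers": 0}
    - {"dp": [0.038,0.05,0],"delta_rot": [0,0,0],"fingers": 0}
    - {"dp": [0.047,0.041,0],"delta_rot": [0,0,0],"fingers": 0}
    - {"dp": [0.055,0.031,0],"delta_rot": [0,0,0],"fingers": 0}

```text
clock: 19.4
position: [0.534, 0.121, 0.2276]
ee_rot: [0.002, -0.0, 1.0, -0.0]
contact_force: [0.9, -2.2, 6.6]
width: 0.0273
gripper_force: 29.9
```

Emit:
servo_tool:
  moves:
    - {"dp": [0.06,0.018,0],"delta_rot": [0,0,0],"fingers": 0}
    - {"dp": [0.063,0.005,0],"delta_rot": [0,0,0],"fingers": 0}
    - {"dp": [0.062,-0.008,0],"delta_rot": [0,0,0],"fingers": 0}
    - {"dp": [0.059,-0.021,0],"delta_rot": [0,0,0],"fingers": 0}
    - {"dp": [0.054,-0.032,0],"delta_rot": [0,0,0],"fingers": 0}

```text
clock: 19.9
position: [0.4741, 0.1139, 0.2276]
ee_rot: [0.002, -0.0, 1.0, 0.001]
contact_force: [0.7, 0.7, 7.7]
width: 0.027
gripper_force: 29.9
```

Emit:
servo_tool:
  moves:
    - {"dp": [0.045,-0.043,0],"delta_rot": [0,0,0],"fingers": 0}
    - {"dp": [0.036,-0.052,0],"delta_rot": [0,0,0],"fingers": 0}
    - {"dp": [0.025,-0.057,0],"delta_rot": [0,0,0],"fingers": 0}
    - {"dp": [0.011,-0.062,0],"delta_rot": [0,0,0],"fingers": 0}
    - {"dp": [-0.001,-0.063,0],"delta_rot": [0,0,0],"fingers": 0}

```text
clock: 20.4
position: [0.4506, 0.0579, 0.2276]
ee_rot: [0.002, -0.0, 1.0, 0.001]
contact_force: [0.7, 1.0, 7.0]
width: 0.0272
gripper_force: 29.9
```

Emit:
servo_tool:
  moves:
    - {"dp": [-0.014,-0.061,0],"delta_rot": [0,0,0],"fingers": 0}
    - {"dp": [-0.027,-0.056,0],"delta_rot": [0,0,0],"fingers": 0}
    - {"dp": [-0.038,-0.05,0],"delta_rot": [0,0,0],"fingers": 0}
    - {"dp": [-0.047,-0.041,0],"delta_rot": [0,0,0],"fingers": 0}
    - {"dp": [-0.055,-0.031,0],"delta_rot": [0,0,0],"fingers": 0}

```text
clock: 20.9
position: [0.4874, 0.0102, 0.2276]
ee_rot: [0.002, 0.0, 1.0, 0.001]
contact_force: [1.3, 4.7, 7.7]
width: 0.0276
gripper_force: 30.0
```

Emit:
servo_tool:
  moves:
    - {"dp": [-0.06,-0.018,0],"delta_rot": [0,0,0],"fingers": 0}
    - {"dp": [-0.063,-0.005,0],"delta_rot": [0,0,0],"fingers": 0}
    - {"dp": [-0.062,0.008,0],"delta_rot": [0,0,0],"fingers": 0}
    - {"dp": [-0.059,0.021,0],"delta_rot": [0,0,0],"fingers": 0}
    - {"dp": [-0.054,0.032,0],"delta_rot": [0,0,0],"fingers": 0}

```text
clock: 21.4
position: [0.5466, 0.0181, 0.2276]
ee_rot: [0.001, 0.0, 1.0, 0.0]
contact_force: [-2.7, 1.9, 10.0]
width: 0.0274
gripper_force: 30.1
```

Emit:
servo_tool:
  moves:
    - {"dp": [-0.046,0.043,0],"delta_rot": [0,0,0],"fingers": 0}
    - {"dp": [-0.036,0.051,0],"delta_rot": [0,0,0],"fingers": 0}
    - {"dp": [-0.024,0.058,0],"delta_rot": [0,0,0],"fingers": 0}
    - {"dp": [-0.012,0.062,0],"delta_rot": [0,0,0],"fingers": 0}
    - {"dp": [0.002,0.063,0],"delta_rot": [0,0,0],"fingers": 0}

```text
clock: 21.9
position: [0.5698, 0.0732, 0.2276]
ee_rot: [0.001, -0.0, 1.0, -0.0]
contact_force: [-2.6, -1.0, 9.1]
width: 0.0272
gripper_force: 30.0
```

Emit:
servo_tool:
  moves:
    - {"dp": [0.014,0.061,0],"delta_rot": [0,0,0],"fingers": 0}
    - {"dp": [0.027,0.056,0],"delta_rot": [0,0,0],"fingers": 0}
    - {"dp": [0.038,0.05,0],"delta_rot": [0,0,0],"fingers": 0}
    - {"dp": [0.047,0.041,0],"delta_rot": [0,0,0],"fingers": 0}
    - {"dp": [0.055,0.031,0],"delta_rot": [0,0,0],"fingers": 0}

```text
clock: 22.4
position: [0.534, 0.1211, 0.2276]
ee_rot: [0.002, -0.0, 1.0, -0.0]
contact_force: [0.0, -2.6, 7.2]
width: 0.0276
gripper_force: 29.9
```

Emit:
servo_tool:
  moves:
    - {"dp": [0.06,0.018,0],"delta_rot": [0,0,0],"fingers": 0}
    - {"dp": [0.063,0.005,0],"delta_rot": [0,0,0],"fingers": 0}
    - {"dp": [0.062,-0.008,0],"delta_rot": [0,0,0],"fingers": 0}
    - {"dp": [0.059,-0.021,0],"delta_rot": [0,0,0],"fingers": 0}
    - {"dp": [0.054,-0.032,0],"delta_rot": [0,0,0],"fingers": 0}

```text
clock: 22.9
position: [0.4741, 0.1139, 0.2276]
ee_rot: [0.002, -0.0, 1.0, 0.001]
contact_force: [1.0, 0.4, 7.1]
width: 0.0273
gripper_force: 29.9
```

Emit:
servo_tool:
  moves:
    - {"dp": [0.045,-0.043,0],"delta_rot": [0,0,0],"fingers": 0}
    - {"dp": [0.036,-0.052,0],"delta_rot": [0,0,0],"fingers": 0}
    - {"dp": [0.025,-0.057,0],"delta_rot": [0,0,0],"fingers": 0}
    - {"dp": [0.011,-0.062,0],"delta_rot": [0,0,0],"fingers": 0}
    - {"dp": [-0.001,-0.063,0],"delta_rot": [0,0,0],"fingers": 0}

```text
clock: 23.4
position: [0.4506, 0.0579, 0.2276]
ee_rot: [0.002, -0.0, 1.0, 0.001]
contact_force: [1.0, 1.5, 7.8]
width: 0.0275
gripper_force: 29.9
```

Emit:
servo_tool:
  moves:
    - {"dp": [-0.014,-0.061,0],"delta_rot": [0,0,0],"fingers": 0}
    - {"dp": [-0.027,-0.056,0],"delta_rot": [0,0,0],"fingers": 0}
    - {"dp": [-0.038,-0.05,0],"delta_rot": [0,0,0],"fingers": 0}
    - {"dp": [-0.047,-0.041,0],"delta_rot": [0,0,0],"fingers": 0}
    - {"dp": [-0.055,-0.031,0],"delta_rot": [0,0,0],"fingers": 0}

```text
clock: 23.9
position: [0.4875, 0.0102, 0.2276]
ee_rot: [0.002, 0.0, 1.0, 0.001]
contact_force: [0.0, 4.0, 7.7]
width: 0.0273
gripper_force: 30.0
```

Emit:
servo_tool:
  moves:
    - {"dp": [-0.06,-0.018,0],"delta_rot": [0,0,0],"fingers": 0}
    - {"dp": [-0.063,-0.005,0],"delta_rot": [0,0,0],"fingers": 0}
    - {"dp": [-0.062,0.008,0],"delta_rot": [0,0,0],"fingers": 0}
    - {"dp": [-0.059,0.021,0],"delta_rot": [0,0,0],"fingers": 0}
    - {"dp": [-0.054,0.032,0],"delta_rot": [0,0,0],"fingers": 0}

```text
clock: 24.4
position: [0.5466, 0.0181, 0.2276]
ee_rot: [0.001, 0.0, 1.0, 0.0]
contact_force: [-3.4, 2.0, 9.2]
width: 0.0269
gripper_force: 30.1
```

Emit:
servo_tool:
  moves:
    - {"dp": [-0.046,0.043,0],"delta_rot": [0,0,0],"fingers": 0}
    - {"dp": [-0.036,0.051,0],"delta_rot": [0,0,0],"fingers": 0}
    - {"dp": [-0.024,0.058,0],"delta_rot": [0,0,0],"fingers": 0}
    - {"dp": [-0.012,0.062,0],"delta_rot": [0,0,0],"fingers": 0}
    - {"dp": [0.002,0.063,0],"delta_rot": [0,0,0],"fingers": 0}

```text
clock: 24.9
position: [0.5698, 0.0732, 0.2276]
ee_rot: [0.001, -0.0, 1.0, -0.0]
contact_force: [-2.6, -1.5, 8.9]
width: 0.0272
gripper_force: 30.0
```

Emit:
servo_tool:
  moves:
    - {"dp": [0.014,0.061,0],"delta_rot": [0,0,0],"fingers": 0}
    - {"dp": [0.027,0.056,0],"delta_rot": [0,0,0],"fingers": 0}
    - {"dp": [0.038,0.05,0],"delta_rot": [0,0,0],"fingers": 0}
    - {"dp": [0.047,0.041,0],"delta_rot": [0,0,0],"fingers": 0}
    - {"dp": [0.055,0.031,0],"delta_rot": [0,0,0],"fingers": 0}

```text
clock: 25.4
position: [0.534, 0.1211, 0.2277]
ee_rot: [0.002, -0.0, 1.0, -0.0]
contact_force: [0.8, -2.5, 7.0]
width: 0.0272
gripper_force: 29.9
```

```bash
python3 - <<'E'
from h import *
for _ in range(6): look()
E
```

```text
t 25.4 crank 67.1 r 0.0603 z 0.2277 F [ 0.8 -2.5  7. ]
blobs [[-80.9, 402.0], [39.5, 480.0], [159.0, 532.0], [99.2, 545.0]] tab cand [np.float64(339.2), np.float64(219.2)]
t 25.45 crank 69.6 r 0.0603 z 0.2276 F [-3.1  1.9  7.8]
blobs [[-77.8, 392.0], [42.4, 488.0], [162.0, 526.0], [102.2, 551.0]] tab cand [np.float64(342.2), np.float64(222.2)]
t 25.5 crank 69.0 r 0.0603 z 0.2276 F [-0.9  0.3  6.9]
blobs [[-75.1, 401.0], [45.0, 494.0], [164.5, 527.0], [104.8, 547.0]] tab cand [np.float64(344.8), np.float64(224.8)]
t 25.55 crank 68.4 r 0.0602 z 0.2276 F [-1.   0.9  6.2]
blobs [[-73.1, 400.0], [47.2, 491.0], [166.7, 522.0], [106.9, 555.0]] tab cand [np.float64(346.9), np.float64(226.9)]
t 25.6 crank 68.0 r 0.0603 z 0.2276 F [-0.3  0.5  6.8]
blobs [[-71.9, 386.0], [48.9, 495.0], [168.5, 519.0], [108.7, 549.0]] tab cand [np.float64(348.5), np.float64(228.5)]
t 25.65 crank 67.8 r 0.0602 z 0.2276 F [-0.6  0.6  6.9]
blobs [[-70.8, 370.0], [50.4, 496.0], [169.8, 514.0], [110.0, 551.0]] tab cand [np.float64(349.9), np.float64(229.9)]
```

```bash
python3 - <<'E'
from h import *
look()
from sim import *
S+=[(9.2,[12]*10),(10.25,[12]*20),(12.3,[12]*40),(16.35,[12]*20),(18.4,[12]*70)]
M+=[(10.2,395.6),(12.25,515.1),(16.3,755.2),(18.35,875.8),(25.4,1299.2),(25.45,1302.2),(25.5,1304.8),(25.55,1306.9),(25.6,1308.6),(25.65,1309.9)]
def res(p):
    t,W,T=sim(p,S,M[-1][0]); r=np.interp([m[0] for m in M],t,T)-[m[1] for m in M]; return np.diff(r)
r=least_squares(res,[1.6,1.7],diff_step=1e-3); p=r.x; print(p,r.fun.round(1))
for n in range(2,26,1):
    t,W,T=sim(p,[(0,[12]*n)],4,th0=0,t0=0); print(n,T[-1].round(1),end="; ")
gen(67.2,[12]*25)
E
```

```text
t 25.7 crank 67.6 r 0.0602 z 0.2276 F [-0.3 -0.5  7.3]
blobs [[-70.0, 363.0], [51.6, 499.0], [171.0, 519.0], [111.3, 551.0]] tab cand [np.float64(351.0), np.float64(231.0)]
[2.59497048 2.67331824] [-2.2 -1.3 -2.2 -1.5  2.4 -1.2  0.3 -1.   0.8 -1.6  0.4 -0.4 -0.6 -0.7
 -0.9 -0.9]
2 4.3; 3 8.2; 4 12.8; 5 17.8; 6 23.1; 7 28.6; 8 34.2; 9 40.0; 10 45.8; 11 51.7; 12 57.6; 13 63.6; 14 69.6; 15 75.7; 16 81.7; 17 87.8; 18 93.8; 19 99.9; 20 106.0; 21 112.1; 22 118.1; 23 124.2; 24 130.3; 25 136.4; 0.06,0.018 | 0.063,0.005 | 0.062,-0.007 | 0.059,-0.021 | 0.054,-0.033
0.045,-0.043 | 0.036,-0.051 | 0.024,-0.058 | 0.012,-0.061 | -0.001,-0.063
-0.014,-0.061 | -0.027,-0.057 | -0.038,-0.05 | -0.048,-0.041 | -0.054,-0.03
-0.061,-0.018 | -0.062,-0.005 | -0.062,0.007 | -0.059,0.021 | -0.054,0.032
-0.046,0.043 | -0.036,0.052 | -0.024,0.058 | -0.012,0.061 | 0.002,0.063
end angle 367.2
```

Emit:
servo_tool:
  moves:
    - {"dp": [0.06,0.018,0],"delta_rot": [0,0,0],"fingers": 0}
    - {"dp": [0.063,0.005,0],"delta_rot": [0,0,0],"fingers": 0}
    - {"dp": [0.062,-0.007,0],"delta_rot": [0,0,0],"fingers": 0}
    - {"dp": [0.059,-0.021,0],"delta_rot": [0,0,0],"fingers": 0}
    - {"dp": [0.054,-0.033,0],"delta_rot": [0,0,0],"fingers": 0}

```text
clock: 26.25
position: [0.4742, 0.114, 0.2276]
ee_rot: [0.002, -0.0, 1.0, 0.001]
contact_force: [1.7, -0.3, 6.7]
width: 0.0274
gripper_force: 29.9
```

Emit:
servo_tool:
  moves:
    - {"dp": [0.045,-0.043,0],"delta_rot": [0,0,0],"fingers": 0}
    - {"dp": [0.036,-0.051,0],"delta_rot": [0,0,0],"fingers": 0}
    - {"dp": [0.024,-0.058,0],"delta_rot": [0,0,0],"fingers": 0}
    - {"dp": [0.012,-0.061,0],"delta_rot": [0,0,0],"fingers": 0}
    - {"dp": [-0.001,-0.063,0],"delta_rot": [0,0,0],"fingers": 0}

```text
clock: 26.75
position: [0.4506, 0.0582, 0.2276]
ee_rot: [0.002, -0.0, 1.0, 0.001]
contact_force: [1.4, 2.1, 6.5]
width: 0.0275
gripper_force: 29.9
```

Emit:
servo_tool:
  moves:
    - {"dp": [-0.014,-0.061,0],"delta_rot": [0,0,0],"fingers": 0}
    - {"dp": [-0.027,-0.057,0],"delta_rot": [0,0,0],"fingers": 0}
    - {"dp": [-0.038,-0.05,0],"delta_rot": [0,0,0],"fingers": 0}
    - {"dp": [-0.048,-0.041,0],"delta_rot": [0,0,0],"fingers": 0}
    - {"dp": [-0.054,-0.03,0],"delta_rot": [0,0,0],"fingers": 0}

```text
clock: 27.25
position: [0.4874, 0.0103, 0.2276]
ee_rot: [0.002, 0.0, 1.0, 0.001]
contact_force: [0.5, 2.4, 7.9]
width: 0.027
gripper_force: 30.0
```

```bash
python3 -c "
from h import *
look()"
```

```text
t 27.25 crank -112.7 r 0.0599 z 0.2276 F [0.5 2.4 7.9]
blobs [[-1.1, 424.0], [-121.7, 424.0], [58.9, 506.0], [178.3, 510.0], [118.5, 555.0]] tab cand [np.float64(298.6)]
```

Emit:
servo_tool:
  moves:
    - {"dp": [0,0,0],"delta_rot": [0,0,0],"fingers": 0}
    - {"dp": [0,0,0],"delta_rot": [0,0,0],"fingers": 0}
    - {"dp": [0,0,0],"delta_rot": [0,0,0],"fingers": 0}
    - {"dp": [0,0,0],"delta_rot": [0,0,0],"fingers": 0}
    - {"dp": [0,0,0],"delta_rot": [0,0,0],"fingers": 0}

```text
clock: 27.8
position: [0.4875, 0.0103, 0.2276]
ee_rot: [0.002, 0.0, 1.0, 0.0]
contact_force: [0.2, 0.4, 8.4]
width: 0.0271
gripper_force: 30.0
```

```bash
python3 -c "
from h import *
look();look()
gen(247.2,[12]*10)"
```

```text
t 27.8 crank -112.6 r 0.0597 z 0.2276 F [0.2 0.4 8.4]
blobs [[-111.5, 325.0], [11.6, 443.0], [-169.0, 485.0], [71.4, 524.0], [131.1, 551.0]] tab cand [np.float64(310.7)]
t 27.85 crank -112.6 r 0.0598 z 0.2276 F [0.6 0.6 8.1]
blobs [[-111.5, 326.0], [11.6, 443.0], [-169.0, 488.0], [71.4, 527.0], [131.1, 552.0]] tab cand [np.float64(310.7)]
-0.06,-0.018 | -0.063,-0.005 | -0.062,0.007 | -0.059,0.021 | -0.054,0.033
-0.045,0.043 | -0.036,0.051 | -0.024,0.058 | -0.012,0.061 | 0.001,0.063
end angle 367.2
```

Emit:
servo_tool:
  moves:
    - {"dp": [-0.06,-0.018,0],"delta_rot": [0,0,0],"fingers": 0}
    - {"dp": [-0.063,-0.005,0],"delta_rot": [0,0,0],"fingers": 0}
    - {"dp": [-0.062,0.007,0],"delta_rot": [0,0,0],"fingers": 0}
    - {"dp": [-0.059,0.021,0],"delta_rot": [0,0,0],"fingers": 0}
    - {"dp": [-0.054,0.033,0],"delta_rot": [0,0,0],"fingers": 0}

```text
clock: 28.4
position: [0.5465, 0.018, 0.2276]
ee_rot: [0.001, 0.0, 1.0, 0.0]
contact_force: [-2.7, 1.9, 10.0]
width: 0.0272
gripper_force: 30.1
```

Emit:
servo_tool:
  moves:
    - {"dp": [-0.045,0.043,0],"delta_rot": [0,0,0],"fingers": 0}
    - {"dp": [-0.036,0.051,0],"delta_rot": [0,0,0],"fingers": 0}
    - {"dp": [-0.024,0.058,0],"delta_rot": [0,0,0],"fingers": 0}
    - {"dp": [-0.012,0.061,0],"delta_rot": [0,0,0],"fingers": 0}
    - {"dp": [0,0,0],"delta_rot": [0,0,0],"fingers": 0}

```text
clock: 28.9
position: [0.5701, 0.062, 0.2277]
ee_rot: [0.001, -0.001, 1.0, 0.001]
contact_force: [-0.9, 1.2, 7.0]
width: 0.0275
gripper_force: 30.0
```

Emit:
servo_tool:
  moves:
    - {"dp": [0,0,0],"delta_rot": [0,0,0],"fingers": 0}
    - {"dp": [0,0,0],"delta_rot": [0,0,0],"fingers": 0}
    - {"dp": [0,0,0],"delta_rot": [0,0,0],"fingers": 0}
    - {"dp": [0,0,0],"delta_rot": [0,0,0],"fingers": 0}
    - {"dp": [0,0,0],"delta_rot": [0,0,0],"fingers": 0}

```text
clock: 29.4
position: [0.57, 0.0606, 0.2277]
ee_rot: [0.001, -0.0, 1.0, 0.0]
contact_force: [-0.5, -0.4, 7.1]
width: 0.0272
gripper_force: 29.9
```

```bash
python3 -c "
from h import *
look();look()
gen(355.2,[12]*5)"
```

```text
t 29.4 crank -4.7 r 0.0597 z 0.2277 F [-0.5 -0.4  7.1]
blobs [[-71.8, 399.0], [-132.0, 440.0], [48.5, 493.0], [168.0, 521.0], [108.2, 551.0]] tab cand [np.float64(348.2)]
t 29.45 crank -4.7 r 0.0597 z 0.2276 F [-1.2  0.7  7.9]
blobs [[-71.8, 398.0], [-132.0, 440.0], [48.4, 496.0], [168.0, 523.0], [108.2, 554.0]] tab cand [np.float64(348.2)]
0.001,0.063 | 0.015,0.061 | 0.026,0.057 | 0.038,0.049 | 0.048,0.041
end angle 415.2
```

Emit:
servo_tool:
  moves:
    - {"dp": [0.001,0.063,0],"delta_rot": [0,0,0],"fingers": 0}
    - {"dp": [0.015,0.055,0],"delta_rot": [0,0,0],"fingers": 0}
    - {"dp": [0,0,0],"delta_rot": [0,0,0],"fingers": 0}
    - {"dp": [0,0,0],"delta_rot": [0,0,0],"fingers": 0}
    - {"dp": [0,0,0],"delta_rot": [0,0,0],"fingers": 0}

```text
clock: 30.0
position: [0.5672, 0.0844, 0.2277]
ee_rot: [0.002, -0.0, 1.0, 0.0]
contact_force: [1.1, 0.4, 6.4]
width: 0.0278
gripper_force: 29.9
```

Emit:
servo_tool:
  moves:
    - {"dp": [0,0,0],"delta_rot": [0,0,0],"fingers": 0}
    - {"dp": [0,0,0],"delta_rot": [0,0,0],"fingers": 0}
    - {"dp": [0,0,0],"delta_rot": [0,0,0],"fingers": 0}
    - {"dp": [0,0,0],"delta_rot": [0,0,0],"fingers": 0}
    - {"dp": [0,0,0],"delta_rot": [0,0,0],"fingers": 0}

```text
clock: 30.5
position: [0.5672, 0.0842, 0.2277]
ee_rot: [0.002, -0.0, 1.0, 0.0]
contact_force: [0.4, 0.5, 6.4]
width: 0.0272
gripper_force: 29.9
```

```bash
python3 -c "
from h import *
look()"
```

```text
t 30.5 crank 18.3 r 0.0597 z 0.2277 F [0.4 0.5 6.4]
blobs [[-68.1, 394.0], [-128.4, 435.0], [52.1, 501.0], [171.5, 514.0], [111.9, 553.0]] tab cand [np.float64(351.8)]
```

Emit:
servo_tool:
  moves:
    - {"dp": [0,0,0],"delta_rot": [0,0,0],"fingers": 0.5}
    - {"dp": [0,0,0],"delta_rot": [0,0,0],"fingers": 0.8}
    - {"dp": [0,0,0],"delta_rot": [0,0,0],"fingers": 0.8}
    - {"dp": [0,0,0],"delta_rot": [0,0,0],"fingers": 0.8}
    - {"dp": [0,0,0],"delta_rot": [0,0,0],"fingers": 0.8}

```text
clock: 31.05
position: [0.5661, 0.0841, 0.2256]
ee_rot: [-0.0, -0.0, 1.0, 0.0]
contact_force: [-0.1, -0.5, -0.6]
width: 0.0684
gripper_force: 0.0
```

Emit:
servo_tool:
  moves:
    - {"dp": [0,0,-0.15],"delta_rot": [0,0,0],"fingers": 0.8}
    - {"dp": [0,0,-0.15],"delta_rot": [0,0,0],"fingers": 0.8}
    - {"dp": [0,0,-0.15],"delta_rot": [0,0,0],"fingers": 0.8}
    - {"dp": [0,0,0],"delta_rot": [0,0,0],"fingers": 0.8}
    - {"dp": [0,0,0],"delta_rot": [0,0,0],"fingers": 0.8}

```text
clock: 31.55
position: [0.5663, 0.0841, 0.3163]
ee_rot: [0.001, -0.0, 1.0, 0.0]
contact_force: [-0.2, 0.2, -0.1]
width: 0.068
gripper_force: 0.0
```

```bash
python3 - <<'E'
from h import *
look()
im,_=imaging.get_image("side"); a=cv2.resize(im[170:340,190:390,::-1],None,fx=2.4,fy=2.4,interpolation=cv2.INTER_CUBIC); cv2.imwrite("pics/end.png",a)
E
```

```text
t 31.55 crank 18.4 r 0.0588 z 0.3163 F [-0.2  0.2 -0.1]
blobs [[-68.1, 395.0], [-128.4, 435.0], [52.2, 499.0], [171.5, 513.0], [111.8, 555.0]] tab cand [np.float64(351.8)]
```

View pics/end.png

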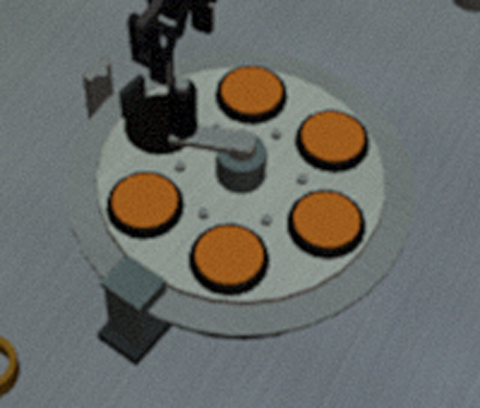

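The final view shows the tab at about (133,98) facing the mark post at (98,88), with the hand clear of the handle. The tab is at 351.8° and the mark at about 351.7°, so I'll hand the job in.

```bash
python3 -c "
from rig import manip
print(manip.sign_off())"
```

```text
the job is handed in; nothing more can be done
None
```

I handed the job in at about 32 s: the plate averaged 1.05 rad/s (10 turns a minute) over an unbroken 7 s run, then stopped with its tab at 351.8° against the mark at about 351.7°, and the handle is released; the hand-in returned no verdict.

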